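# Rack the colour-coded feeder cups

### The job

Put the four clear deli cups with red, yellow, blue and green lids into the rack, each in the bay whose tag has the colour of its lid, standing upright and flat on the floor of the bay. Carry the cups upright and set them down rather than dropping them. Leave the black-lidded cup and the opaque white jar with the small yellow cap standing where they are.

Things in the scene. Friction and masses are not known exactly. Their poses are not given: they have to be found in the camera images.
- cup_red_mid (a point): loose clear plastic deli cup with a red lid and a brown food block inside; round, 60 mm tall, standing upright; body 48 mm in diameter at the base and 50 mm under the lid, lid 52 mm in diameter and 8 mm thick; about 60 g. The point is on the cup's axis, half-way up (30 mm above its underside); z is the cup's axis, up
- cup_yellow_mid (a point): loose clear plastic deli cup with a yellow lid and a brown food block inside; round, 60 mm tall, standing upright; body 48 mm in diameter at the base and 50 mm under the lid, lid 52 mm in diameter and 8 mm thick; about 60 g. The point is on the cup's axis, half-way up (30 mm above its underside); z is the cup's axis, up
- cup_blue_mid (a point): loose clear plastic deli cup with a blue lid and a brown food block inside; round, 60 mm tall, standing upright; body 48 mm in diameter at the base and 50 mm under the lid, lid 52 mm in diameter and 8 mm thick; about 60 g. The point is on the cup's axis, half-way up (30 mm above its underside); z is the cup's axis, up
- cup_green_mid (a point): loose clear plastic deli cup with a green lid and a brown food block inside; round, 60 mm tall, standing upright; body 48 mm in diameter at the base and 50 mm under the lid, lid 52 mm in diameter and 8 mm thick; about 60 g. The point is on the cup's axis, half-way up (30 mm above its underside); z is the cup's axis, up
- bay_red: fixed rack bay with red floor and red tag strip (on the robot side); four bays in a row, 95 mm apart, on a grey strip. Square pocket 66 mm inside, 74 outside, black walls. Origin: centre of its underside, 4 mm above the table; floor 2 mm and wall tops 9 mm above the origin (a seated cup has its half-way point 32 mm above it). z up, y along the row, x across it, away from the tag
- bay_yellow: fixed rack bay with yellow floor and yellow tag strip (on the robot side); four bays in a row, 95 mm apart, on a grey strip. Square pocket 66 mm inside, 74 outside, black walls. Origin: centre of its underside, 4 mm above the table; floor 2 mm and wall tops 9 mm above the origin (a seated cup has its half-way point 32 mm above it). z up, y along the row, x across it, away from the tag
- bay_blue: fixed rack bay with blue floor and blue tag strip (on the robot side); four bays in a row, 95 mm apart, on a grey strip. Square pocket 66 mm inside, 74 outside, black walls. Origin: centre of its underside, 4 mm above the table; floor 2 mm and wall tops 9 mm above the origin (a seated cup has its half-way point 32 mm above it). z up, y along the row, x across it, away from the tag
- bay_green: fixed rack bay with green floor and green tag strip (on the robot side); four bays in a row, 95 mm apart, on a grey strip. Square pocket 66 mm inside, 74 outside, black walls. Origin: centre of its underside, 4 mm above the table; floor 2 mm and wall tops 9 mm above the origin (a seated cup has its half-way point 32 mm above it). z up, y along the row, x across it, away from the tag
- cup_black_mid (a point): loose clear deli cup with a black lid, same shape and size as the coloured-lid cups; has no bay and stays where it is. The point is on its axis, 30 mm above its underside; z is its axis
- jar_mid (a point): loose opaque white supplement jar with a small yellow cap, body 50 mm in diameter and 50 mm tall with a flat white shoulder, cap 32 mm in diameter and 10 mm tall, about 90 g; not a deli cup, stays where it is. The point is on its axis, 30 mm above its underside; z is its axis
Things that resemble listed ones, but are neither listed nor needed, are in the scene too. Leave any orange or pink look-alike of the part that bears cup_yellow_mid alone.

How it is judged:
At the end, for the whole second after the job is handed in: Each coloured-lid cup stands in the bay of its colour: axis within 14 mm of the bay's centre, underside within 2.5 mm of the bay's floor, tilt under 0.1 rad, released, at rest. The black-lidded cup and the jar stand upright within 20 mm of where they began (horizontal distance between cup_red_mid and bay_red below 0.014 m and z of cup_red_mid in the frame of bay_red between 0.029 and 0.0345 m and angle between each of cup_red_mid, cup_yellow_mid, cup_blue_mid, cup_green_mid's own z axis and vertical below 0.1 rad and linear speed of each of cup_red, cup_yellow, cup_blue, cup_green below 0.01 m/s and horizontal distance between cup_yellow_mid and bay_yellow below 0.014 m and z of cup_yellow_mid in the frame of bay_yellow between 0.029 and 0.0345 m and horizontal distance between cup_blue_mid and bay_blue below 0.014 m and z of cup_blue_mid in the frame of bay_blue between 0.029 and 0.0345 m and horizontal distance between cup_green_mid and bay_green below 0.014 m and z of cup_green_mid in the frame of bay_green between 0.029 and 0.0345 m and distance of each of cup_black_mid, jar_mid from where it was at the start of the episode below 0.02 m and angle between each of cup_black_mid, jar_mid's own z axis and vertical below 0.2 rad); the robot touches nothing.
It fails at once if the black-lidded cup or the opaque jar is moved by more than 20 mm or tipped (distance of any of cup_black_mid, jar_mid from where it was at the start of the episode above 0.02 m or angle between any of cup_black_mid, jar_mid's own z axis and vertical above 0.5 rad).
It fails at once if a coloured-lid cup is tipped by more than about 35 degrees (angle between any of cup_red_mid, cup_yellow_mid, cup_blue_mid, cup_green_mid's own z axis and vertical above 0.6 rad).
It fails at once if a cup is dropped: out of the fingers while more than about 40 mm above its place ((height (world z) of cup_red_mid above 0.08 m and contact force between anything else and cup_red below 0.02 N) or (height (world z) of cup_yellow_mid above 0.08 m and contact force between anything else and cup_yellow below 0.02 N) or (height (world z) of cup_blue_mid above 0.08 m and contact force between anything else and cup_blue below 0.02 N) or (height (world z) of cup_green_mid above 0.08 m and contact force between anything else and cup_green below 0.02 N)).
It also fails if it takes over 102 s, if anything falls off the work surface, if the arm or the gripper's body presses on something with over 40 N, if the wrist force passes 120 N, or if a joint passes its speed limit or range.

### The arm

A 6-joint arm with a two-finger parallel gripper is mounted at the origin on the work surface. World frame = base frame: x ahead of the robot, y to its left, z up, the work surface at z = 0. Lengths are in m, angles in rad, forces in N, time in s.
With the tool pointing down it reaches from about 0.275 to 0.75 m from the base axis. Payload 10.2 kg.
Tool frame: the origin (TCP) lies on the centre line of the jaws, within the pads' length; the fingertips stand ahead of it and the grasp point (between the pads) lies 11 mm behind it (tip_extent is the z of the fingertips in the tool frame, in m); z points along the fingers, y is the line along which they close (so a half turn about z gives the same grasp; the last joint's range is limited). The gripper opens to 88 mm and grips with 3 to 60 N. Pads are 18 mm wide; open, the fingers measure 123 mm over their backs; the gripper's body (75 mm by 187 mm) begins 45 mm behind the grasp point.
Start: joints at [0.94, 0.313, 1.498, -0, 1.331, -0.223], TCP at [0.208, 0.482, 0.211] pointing down, gripper open.
Joint ranges: [-2.94, 2.94], [-0.97, 2.17], [0.19, 2.56], [-1.23, 4.37], [0.02, 3.11], [-2.88, 2.88]. Speed limits (rad/s): [2.39, 2.39, 3.01, 3.14, 3.14, 3.14].

### API

Orientations are given as a 3x3 rotation matrix whose columns are the frame's x, y, z axes.
In Python, from bench import * gives the robot as it stands.
- The arm moves only by the tool carry_out, never from a script. Its argument "steps" is a list that holds one entry, the list of rows, each a list of 5 numbers: the closure, from 0 (fully open) to 1 (shut), then the shift along the world's x, y, z in m, then the turn about the world's z in degrees. In form: [[[gripper, x, y, z, twist], ...]]. A call has 1 to 20 rows; each row is the pose to reach, as a shift and turn from the pose commanded when the call began; what a row does not reach only later rows make up. A row lasts 1/8 s, in which the tool goes at most 62.5 mm and 10.7 degrees, less where a joint would pass 70% of its speed; a pose out of reach is approached as far as the arm can. A call with a gripper value outside its range is refused whole. The fingers move at their own pace and stop on an object; "newtons" is the grip in N (left out, the last holds). Time passes only in rows, so rows that repeat a pose let the fingers close. It gives the time, the measured TCP pose, the force, the opening and the grip force at its end, in the units of the state.
- sense(): the state, without advancing time (a new reading comes with each control period).
- snapshot(name): name is "side" or "top"; returns a dict with "color" (384x512x3 uint8, red, green, blue), "fx", "fy", "cx", "cy" (pixels), "k1" (the pictures are not rectified: a ray, as slopes to the right and down, at radius r is drawn at 1 + k1 r^2 times it, then the intrinsics apply), "R" (3x3) and "t" (3): a world point X has camera coordinates R X + t. Camera axes: x right, y down, z forward; pixel columns grow to the right and rows downward; lengths in m; the calibration is good to about 2 mm. A picture is of the moment at which its call begins. There is no depth.
- job_done(): hands the job in; it is judged then, once.
The state is a dict: "time": time; "joint_positions": joint angles; "qvel": joint speeds; "effort": joint torques, N m; "position": TCP position; "tool_rot": TCP orientation; "ft_force": force on the tool from outside, world axes, zero at the start; "wrist_torque": the same for the moment, N m; "opening": finger opening in m; "grasp_force": force on a finger pad.
Only numpy, scipy, OpenCV 4.12 (cv2) and the standard library are available. Lean on these libraries where they do the work, as an engineer would, in place of code of your own. Each camera call takes 0.05 s, during which the arm holds its last target. There are 200 camera calls.

## Working session

There is one attempt and no reset: what is moved stays moved. The work goes in short steps, Python scripts to look and compute and a tool call to move; the robot and the scene stay as the last step left them, time stands still between calls to the robot, and variables do not carry over. Pictures are saved under pics/ and viewed, at most 14 in all, crops included, and the job is handed in when it is done.

Besides the shell and the picture viewer there is one more tool, called after ">>>" as name(argument=value, ...) on one line, values as JSON. carry_out: Moves the arm, as the interface text tells. Its arguments: {"type":"object","properties":{"steps":{"type":"array"},"newtons":{"type":"number"}},"required":["steps"]}

```bash
mkdir -p pics; ls; python3 - <<'E'
from bench import *
import cv2
for n in ("top","side"):
    s=snapshot(n); cv2.imwrite(f"pics/{n}0.png",cv2.resize(s["color"][:,:,::-1],(800,600),interpolation=cv2.INTER_CUBIC))
    print(n,s["fx"],s["cx"],s["cy"],s["k1"],s["R"],s["t"])
s=sense();print(s["position"],s["tool_rot"],s["opening"],s.get("tip_extent"),s.keys(),s["time"])
E
```

```text
pics
top 421.10989719409 257.83680649506 202.15635831225092 0.02716137754049151 [[ 0.00830241 -0.99952841 -0.02956388]
 [-0.99175577 -0.00444995 -0.1280652 ]
 [ 0.12787325  0.0303834  -0.99132501]] [0.00300717 0.53321267 0.93343109]
side 379.432758501427 256.20820687063195 193.803767668059 -0.06412112227159662 [[-0.80783087 -0.58923425 -0.01457007]
 [-0.43898563  0.61797016 -0.6522304 ]
 [ 0.39332036 -0.5204958  -0.75788074]] [0.40785062 0.24391539 0.5753258 ]
[0.20807269 0.481734   0.21064245] [[-9.18004177e-01  3.96570187e-01 -6.46593372e-04]
 [ 3.96570650e-01  9.18003732e-01 -9.31355342e-04]
 [ 2.24227367e-04 -1.11140805e-03 -9.99999357e-01]] 0.08838062945457335 None dict_keys(['time', 'joint_positions', 'qvel', 'effort', 'position', 'tool_rot', 'ft_force', 'wrist_torque', 'grasp_force', 'opening']) 0.1
```

View pics/top0.png

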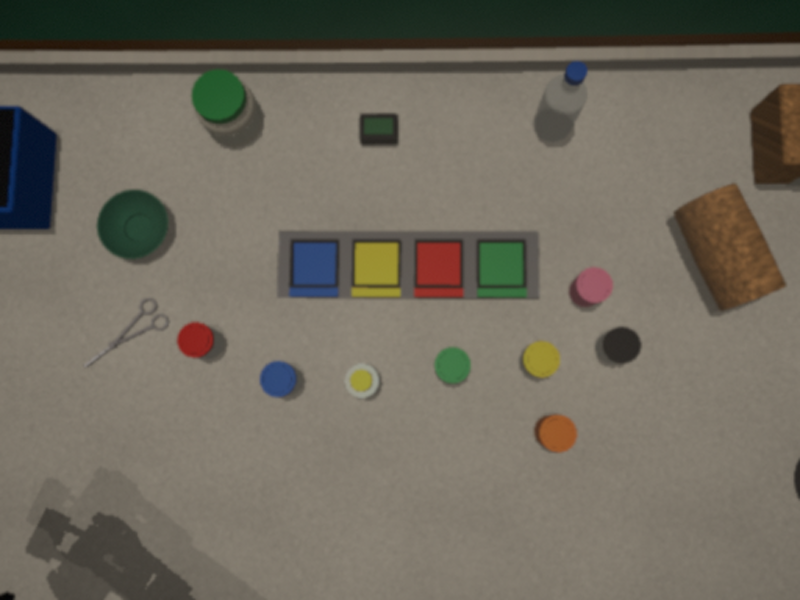

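View pics/side0.png

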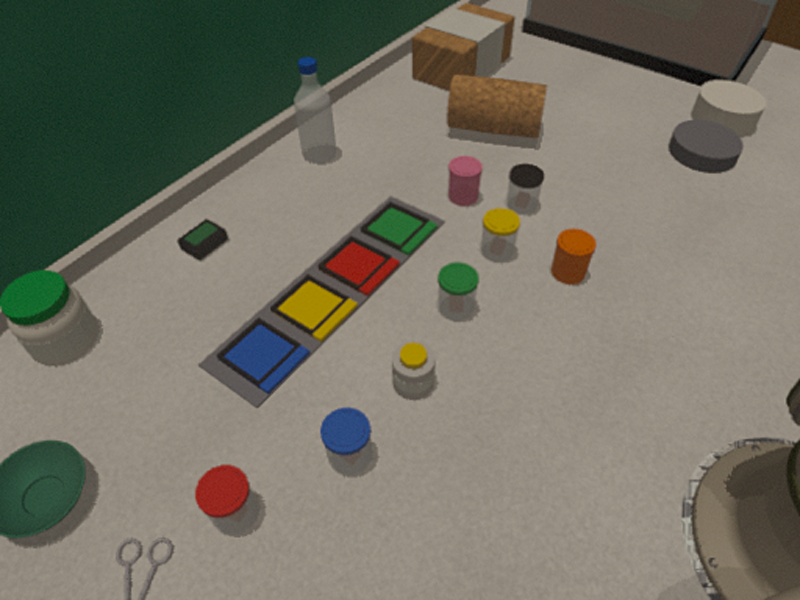

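The top picture shows these lids in view pixels: red (196,340), blue (279,379), green (453,366), yellow (541,359), black (621,345) and the jar (361,381). The bays, left to right, are blue (315,264), yellow (377,264), red (439,264) and green (501,264). Pink (593,285) and orange (557,433) are look-alikes. The side picture agrees.

```bash
cat > h.py <<'E'
from bench import *
import cv2, numpy as np
def ray(s,u,v):
    x,y=(u-s["cx"])/s["fx"],(v-s["cy"])/s["fy"]
    p=np.array([x,y]);q=p.copy()
    for _ in range(10): q=p/(1+s["k1"]*(q@q))
    R=np.array(s["R"]);return -R.T@np.array(s["t"]),R.T@np.array([q[0],q[1],1])
def onz(s,u,v,z):
    c,d=ray(s,u,v);return c+d*(z-c[2])/d[2]
def near(s1,p1,s2,p2):
    a,d=ray(s1,*p1);b,e=ray(s2,*p2)
    k=np.linalg.lstsq(np.c_[d,-e],b-a,rcond=None)[0]
    P,Q=a+d*k[0],b+e*k[1];return (P+Q)/2,np.linalg.norm(P-Q)
H={"red":[(0,5),(174,180)],"yellow":[(23,32)],"blue":[(105,122)],"green":[(45,80)]}
def blobs(s,c,smin=110,vmin=60,amin=60):
    h=cv2.cvtColor(s["color"],cv2.COLOR_RGB2HSV);m=np.zeros(h.shape[:2],np.uint8)
    for a,b in H[c]: m|=cv2.inRange(h,(a,smin,vmin),(b,255,255))
    n,_,st,ce=cv2.connectedComponentsWithStats(m)
    return [(ce[i],st[i,4],st[i,2:4]) for i in range(1,n) if st[i,4]>amin]
E
python3 - <<'E'
from h import *
for n in("top","side"):
    s=snapshot(n)
    for c in H:
        for ce,a,wh in blobs(s,c): print(n,c,ce.round(1),a,wh,onz(s,*ce,.058)[:2].round(4),onz(s,*ce,.006)[:2].round(4))
E
```

```text
top red [280.2 172.6] 1049 [32 36] [ 0.5976 -0.0442] [ 0.6081 -0.0454]
top red [124.7 217.1] 426 [24 23] [0.495  0.3046] [0.4998 0.3228]
top yellow [240.3 172.1] 1028 [31 35] [0.5985 0.0459] [0.609  0.0498]
top yellow [346.  229.6] 438 [23 24] [ 0.4699 -0.1895] [ 0.4732 -0.1987]
top yellow [230.9 243. ] 141 [13 13] [0.4386 0.0647] [0.4402 0.0696]
top blue [368.4  45.6] 131 [14 13] [ 0.8978 -0.2482] [ 0.9249 -0.2607]
top blue [  8.  101.9] 299 [14 68] [0.763  0.5898] [0.7827 0.6238]
top blue [201. 168.] 726 [27 27] [0.6078 0.1356] [0.6188 0.1444]
top blue [201.  186.3] 169 [30  6] [0.5656 0.1345] [0.5743 0.1433]
top blue [177.6 242.1] 377 [22 21] [0.4396 0.1835] [0.4413 0.195 ]
top green [139.2  60.6] 823 [32 32] [0.8645 0.2875] [0.8898 0.3047]
top green [ 79.  144.6] 167 [17 24] [0.6618 0.418 ] [0.6758 0.4425]
top green [320.6 168.5] 679 [27 26] [ 0.6072 -0.135 ] [ 0.6182 -0.1413]
top green [321.4 186.8] 130 [29  5] [ 0.5655 -0.1365] [ 0.5742 -0.1429]
top green [289.3 233.4] 317 [20 20] [ 0.4608 -0.0646] [ 0.4636 -0.067 ]
side red [297.3 107.7] 147 [20 16] [ 0.5708 -0.2558] [ 0.6053 
[... 364 characters left out ...]
e yellow [264.1 226.8] 213 [17 16] [0.4357 0.07  ] [0.4573 0.0394]
side blue [196.3  41.7] 109 [12 12] [ 0.9852 -0.3602] [ 1.0595 -0.4319]
side blue [165.4 224.9] 839 [44 36] [0.5808 0.1685] [0.6163 0.1474]
side blue [181.4 235.9] 295 [32 31] [0.5412 0.1692] [0.5729 0.1481]
side blue [220.7 275.4] 716 [32 30] [0.437  0.1882] [0.4587 0.169 ]
side green [252.5 144.1] 471 [35 24] [ 0.581  -0.0924] [ 0.6165 -0.1385]
side green [267.4 151.8] 161 [22 21] [ 0.5412 -0.0909] [ 0.5729 -0.1368]
side green [292.8 178. ] 390 [25 20] [ 0.4577 -0.0583] [ 0.4814 -0.1012]
side green [ 20.2 188.8] 1042 [42 36] [0.8822 0.277 ] [0.9465 0.2663]
side green [ 14.3 317.1] 802 [38 53] [0.6474 0.4323] [0.6893 0.4364]
```

```bash
python3 - <<'E'
import bench
print([n for n in dir(bench) if n[0]!='_'], getattr(bench,'tip_extent',None))
from h import *
s=snapshot("top")
for n,u,v in(("black",621,345),("pink",593,285),("orange",557,433),("jar",361,381)): print(n,onz(s,u/1.5625,v/1.5625,.058))
E
```

```text
['Unreachable', 'job_done', 'sense', 'snapshot', 'tip_extent'] 0.008
black [ 0.49014485 -0.30197239  0.058     ]
pink [ 0.57578123 -0.26547633  0.058     ]
orange [ 0.36697839 -0.20994058  0.058     ]
jar [0.43670793 0.06434312 0.058     ]
```

>>> carry_out(steps=[[[0,0.05,-0.03,0,-10],[0,0.1,-0.06,0,-20],[0,0.15,-0.09,0,-30],[0,0.2,-0.12,0,-40],[0,0.25,-0.15,0,-50],[0,0.286,-0.175,0,-60],[0,0.286,-0.175,0,-66.6],[0,0.286,-0.175,-0.05,-66.6],[0,0.286,-0.175,-0.08,-66.6],[0,0.286,-0.175,-0.08,-66.6],[0,0.286,-0.175,-0.08,-66.6]]], newtons=10)

```text
time: 1.62
position: [0.4949, 0.3073, 0.1326]
tool_rot: [[-0.001, 1.0, 0.002], [1.0, 0.001, 0.001], [0.001, 0.002, -1.0]]
ft_force: [-0.3, 0.2, 1.1]
opening: 0.088
grasp_force: 0.0
```

```bash
python3 - <<'E'
from h import *
o=[]
for n,(u,v) in(("top",(125,217)),("side",(142,300))):
    s=snapshot(n); a=s["color"][max(0,v-84):v+84,max(0,u-84):u+84,::-1]; o.append(cv2.resize(a,(400,400)))
    print([(b[0].round(1),b[1]) for b in blobs(s,"red")])
cv2.imwrite("pics/a.png",np.hstack(o))
E
```

```text
[(array([280.2, 172.6]), np.int32(1045)), (array([124.8, 217. ]), np.int32(412))]
[(array([236. , 179.9]), np.int32(205)), (array([143.3, 318.3]), np.int32(584))]
```

View pics/a.png

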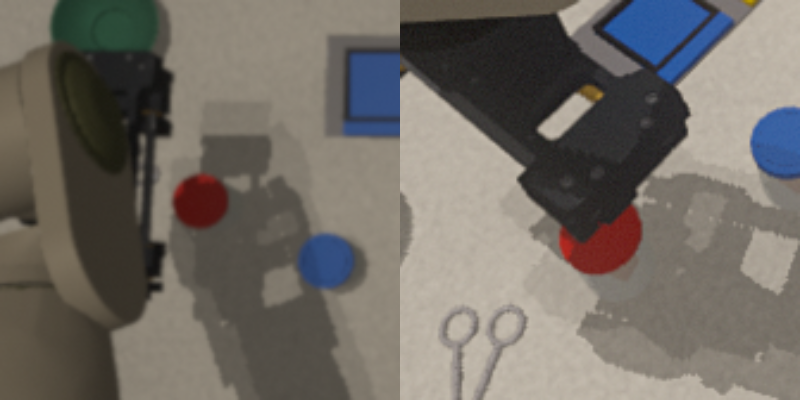

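The top crop has the red lid at (200,200), with the gripper displaced left by parallax as expected. In the side crop the fingers are over the lid. Descending.

>>> carry_out(steps=[[[0,0,0,-0.04,0],[0,0,0,-0.07,0],[0,0,0,-0.09,0],[0,0,0,-0.1,0],[0,0,0,-0.108,0],[0,0,0,-0.108,0],[0.3,0,0,-0.108,0],[0.5,0,0,-0.108,0],[0.6,0,0,-0.108,0],[0.7,0,0,-0.108,0],[0.7,0,0,-0.108,0],[0.7,0,0,-0.108,0]]], newtons=10)

```text
time: 3.22
position: [0.4943, 0.307, 0.0232]
tool_rot: [[-0.001, 1.0, 0.0], [1.0, 0.001, 0.0], [0.0, 0.0, -1.0]]
ft_force: [-0.3, -0.3, 1.7]
opening: 0.0514
grasp_force: 10.0
```

>>> carry_out(steps=[[[0.7,0,0,0.02,0],[0.7,0,0,0.06,0],[0.7,0,0,0.09,0],[0.7,0.005,-0.015,0.1,0],[0.7,0.018,-0.05,0.1,0],[0.7,0.032,-0.09,0.1,0],[0.7,0.046,-0.13,0.1,0],[0.7,0.06,-0.17,0.1,0],[0.7,0.074,-0.21,0.1,0],[0.7,0.088,-0.25,0.1,0],[0.7,0.102,-0.29,0.1,0],[0.7,0.115,-0.328,0.1,0],[0.7,0.122,-0.347,0.1,0],[0.7,0.123,-0.352,0.08,0],[0.7,0.123,-0.352,0.06,0],[0.7,0.123,-0.352,0.045,0],[0.7,0.123,-0.352,0.04,0],[0.7,0.123,-0.352,0.04,0]]])

```text
time: 5.48
position: [0.6173, -0.0449, 0.0632]
tool_rot: [[-0.001, 1.0, 0.0], [1.0, 0.001, 0.0], [0.0, 0.0, -1.0]]
ft_force: [0.2, -0.2, -0.1]
opening: 0.0514
grasp_force: 10.0
```

```bash
python3 - <<'E'
from h import *
o=[]
for n,(u,v) in(("top",(265,180)),("side",(220,190))):
    s=snapshot(n); a=s["color"][max(0,v-84):v+84,max(0,u-84):u+84,::-1]; o.append(cv2.resize(a,(400,400)))
    print([(b[0].round(1),b[1],onz(s,*b[0],.102)[:2].round(3)) for b in blobs(s,"red")])
cv2.imwrite("pics/b.png",np.hstack(o))
E
```

```text
[]
[(array([221.9, 137. ]), np.int32(320), array([ 0.614, -0.035])), (array([227.1, 169.9]), np.int32(448), array([0.547, 0.03 ])), (array([242.5, 176.6]), np.int32(234), array([0.514, 0.028]))]
```

View pics/b.png

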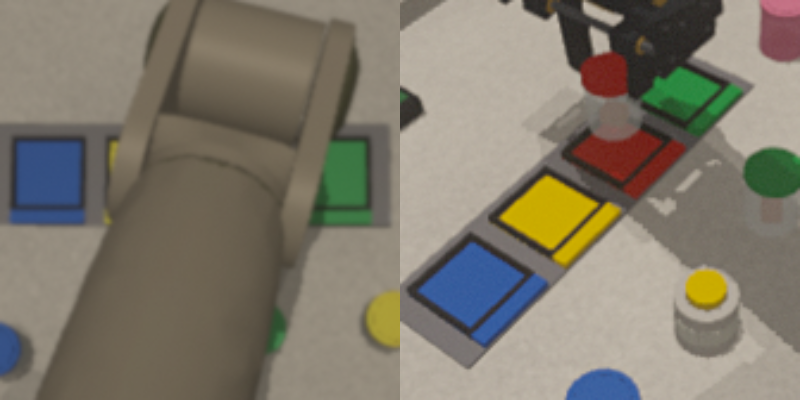

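In the side crop the red cup is held upright above the red bay at (620,130), and the bay is empty. Lowering and releasing.

>>> carry_out(steps=[[[0.7,0,0,-0.01,0],[0.7,0,0,-0.02,0],[0.7,0,0,-0.027,0],[0.7,0,0,-0.031,0],[0.7,0,0,-0.034,0],[0.7,0,0,-0.034,0],[0.6,0,0,-0.034,0],[0.3,0,0,-0.034,0],[0,0,0,-0.034,0],[0,0,0,-0.034,0],[0,0,0,-0.02,0],[0,0,0,0.02,0],[0,0,0,0.06,0],[0,0,0,0.1,0],[0,0,0,0.1,0]]])

```text
time: 7.45
position: [0.6186, -0.0453, 0.1674]
tool_rot: [[-0.001, 1.0, 0.007], [1.0, 0.001, -0.002], [-0.002, 0.007, -1.0]]
ft_force: [0.4, 0.8, -0.8]
opening: 0.088
grasp_force: 0.0
```

>>> carry_out(steps=[[[0,-0.03,0.04,0,0],[0,-0.06,0.08,0,0],[0,-0.095,0.12,0,0],[0,-0.125,0.16,0,0],[0,-0.155,0.2,0,0],[0,-0.178,0.231,0,0],[0,-0.178,0.231,-0.03,0],[0,-0.178,0.231,-0.06,0],[0,-0.178,0.231,-0.09,0],[0,-0.178,0.231,-0.115,0],[0,-0.178,0.231,-0.13,0],[0,-0.178,0.231,-0.14,0],[0,-0.178,0.231,-0.14,0],[0.3,-0.178,0.231,-0.14,0],[0.5,-0.178,0.231,-0.14,0],[0.6,-0.178,0.231,-0.14,0],[0.7,-0.178,0.231,-0.14,0],[0.7,-0.178,0.231,-0.14,0]]])

```text
time: 9.7
position: [0.4393, 0.186, 0.0233]
tool_rot: [[-0.001, 1.0, 0.0], [1.0, 0.001, 0.0], [0.0, 0.0, -1.0]]
ft_force: [-0.2, 0.2, 1.8]
opening: 0.0516
grasp_force: 10.0
```

```bash
python3 - <<'E'
from h import *
s=snapshot("top")
for c in("red","blue","green"):
  print(c,[(b[0].round(1),b[1],onz(s,*b[0],.064)[:2].round(3)) for b in blobs(s,c)])
cv2.imwrite("pics/c.png",cv2.resize(s["color"][80:320,100:420,::-1],(800,600)))
E
```

```text
red [(array([280.2, 171.9]), np.int32(1053), array([ 0.598, -0.044]))]
blue [(array([368.5,  45.6]), np.int32(130), array([ 0.895, -0.247])), (array([  8. , 102.9]), np.int32(334), array([0.758, 0.586])), (array([201., 168.]), np.int32(726), array([0.607, 0.135])), (array([200.9, 186.4]), np.int32(171), array([0.565, 0.134]))]
green [(array([139.3,  60.7]), np.int32(831), array([0.861, 0.285])), (array([ 74.4, 143.8]), np.int32(102), array([0.662, 0.426])), (array([320.5, 168.5]), np.int32(682), array([ 0.606, -0.134])), (array([321.6, 186.7]), np.int32(125), array([ 0.565, -0.136])), (array([289.3, 233.2]), np.int32(314), array([ 0.461, -0.064]))]
```

View pics/c.png

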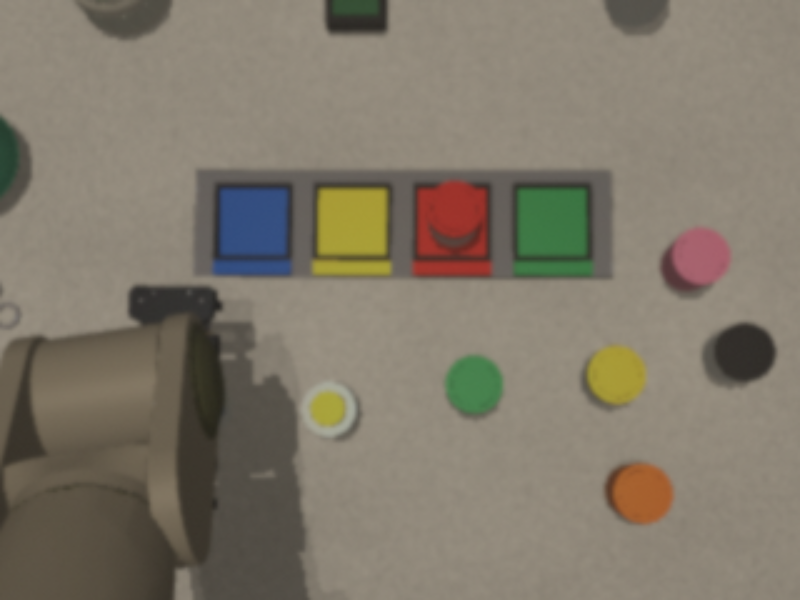

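Red stands upright in its bay, with its lid at (455,208) and the bay centre at (452,222), which is the parallax expected. Blue is gripped. The jar (328,409) has not moved.

>>> carry_out(steps=[[[0.7,0,0,0.02,0],[0.7,0,0,0.05,0],[0.7,0.01,0,0.06,0],[0.7,0.04,-0.01,0.06,0],[0.7,0.08,-0.02,0.06,0],[0.7,0.12,-0.03,0.06,0],[0.7,0.155,-0.036,0.06,0],[0.7,0.175,-0.04,0.06,0],[0.7,0.178,-0.04,0.05,0],[0.7,0.178,-0.04,0.035,0],[0.7,0.178,-0.04,0.023,0],[0.7,0.178,-0.04,0.014,0],[0.7,0.178,-0.04,0.009,0],[0.7,0.178,-0.04,0.006,0],[0.7,0.178,-0.04,0.006,0],[0.7,0.178,-0.04,0.006,0]]])

```text
time: 11.75
position: [0.6174, 0.146, 0.0294]
tool_rot: [[-0.001, 1.0, 0.001], [1.0, 0.001, 0.0], [0.0, 0.001, -1.0]]
ft_force: [0.4, -0.5, -1.3]
opening: 0.0518
grasp_force: 10.0
```

>>> carry_out(steps=[[[0.6,0,0,0,0],[0.3,0,0,0,0],[0,0,0,0,0],[0,0,0,0,0],[0,0,0,0.02,0],[0,0,0,0.06,0],[0,0,0,0.1,0],[0,0,0,0.134,0],[0,0,0,0.134,0],[0,0,0,0.134,0]]])

```text
time: 13.0
position: [0.6167, 0.1459, 0.1619]
tool_rot: [[-0.001, 1.0, -0.002], [1.0, 0.001, -0.0], [-0.0, -0.002, -1.0]]
ft_force: [-0.2, 0.0, -1.0]
opening: 0.0885
grasp_force: 0.0
```

>>> carry_out(steps=[[[0,-0.03,-0.04,0,0],[0,-0.06,-0.08,0,0],[0,-0.09,-0.12,0,0],[0,-0.12,-0.16,0,0],[0,-0.145,-0.19,0,0],[0,-0.157,-0.207,0,0],[0,-0.157,-0.207,-0.03,0],[0,-0.157,-0.207,-0.06,0],[0,-0.157,-0.207,-0.09,0],[0,-0.157,-0.207,-0.115,0],[0,-0.157,-0.207,-0.13,0],[0,-0.157,-0.207,-0.14,0],[0,-0.157,-0.207,-0.14,0],[0.3,-0.157,-0.207,-0.14,0],[0.5,-0.157,-0.207,-0.14,0],[0.6,-0.157,-0.207,-0.14,0],[0.7,-0.157,-0.207,-0.14,0],[0.7,-0.157,-0.207,-0.14,0]]])

```text
time: 15.25
position: [0.4603, -0.0611, 0.0233]
tool_rot: [[-0.001, 1.0, 0.0], [1.0, 0.001, -0.0], [-0.0, 0.0, -1.0]]
ft_force: [-0.4, 0.3, 2.0]
opening: 0.0513
grasp_force: 10.0
```

>>> carry_out(steps=[[[0.7,0,0,0.02,0],[0.7,0,0,0.05,0],[0.7,0,-0.02,0.07,0],[0.7,0.02,-0.05,0.07,0],[0.7,0.05,-0.075,0.07,0],[0.7,0.09,-0.079,0.07,0],[0.7,0.13,-0.079,0.07,0],[0.7,0.15,-0.079,0.07,0],[0.7,0.157,-0.079,0.055,0],[0.7,0.157,-0.079,0.035,0],[0.7,0.157,-0.079,0.023,0],[0.7,0.157,-0.079,0.014,0],[0.7,0.157,-0.079,0.009,0],[0.7,0.157,-0.079,0.006,0],[0.7,0.157,-0.079,0.006,0],[0.7,0.157,-0.079,0.006,0]]])

```text
time: 17.25
position: [0.6173, -0.1401, 0.0294]
tool_rot: [[-0.001, 1.0, 0.0], [1.0, 0.001, -0.0], [-0.0, 0.0, -1.0]]
ft_force: [-0.1, -0.3, -1.2]
opening: 0.0515
grasp_force: 10.0
```

>>> carry_out(steps=[[[0.6,0,0,0,0],[0.3,0,0,0,0],[0,0,0,0,0],[0,0,0,0,0],[0,0,0,0.02,0],[0,0,0,0.06,0],[0,0,0,0.1,0],[0,0,0,0.134,0],[0,0,0,0.134,0],[0,0,0,0.134,0]]])

```text
time: 18.5
position: [0.6167, -0.1399, 0.1618]
tool_rot: [[-0.001, 1.0, -0.002], [1.0, 0.001, 0.001], [0.001, -0.002, -1.0]]
ft_force: [0.1, 0.8, -0.3]
opening: 0.0883
grasp_force: 0.0
```

>>> carry_out(steps=[[[0.1,-0.04,-0.01,0,0],[0.1,-0.08,-0.025,0,0],[0.1,-0.12,-0.04,0,0],[0.1,-0.148,-0.047,0,0],[0.1,-0.148,-0.047,0,0],[0.1,-0.148,-0.047,-0.03,0],[0.1,-0.148,-0.047,-0.06,0],[0.1,-0.148,-0.047,-0.09,0],[0.1,-0.148,-0.047,-0.115,0],[0.1,-0.148,-0.047,-0.13,0],[0.1,-0.148,-0.047,-0.14,0],[0.1,-0.148,-0.047,-0.14,0],[0.3,-0.148,-0.047,-0.14,0],[0.5,-0.148,-0.047,-0.14,0],[0.6,-0.148,-0.047,-0.14,0],[0.7,-0.148,-0.047,-0.14,0],[0.7,-0.148,-0.047,-0.14,0]]])

```text
time: 20.62
position: [0.4694, -0.1872, 0.0235]
tool_rot: [[-0.001, 1.0, 0.001], [1.0, 0.001, -0.0], [-0.0, 0.001, -1.0]]
ft_force: [0.8, 0.8, 3.5]
opening: 0.0515
grasp_force: 10.0
```

>>> carry_out(steps=[[[0.7,0,0,0.02,0],[0.7,0,0,0.05,0],[0.7,0,0.01,0.08,0],[0.7,0,0.04,0.09,0],[0.7,0,0.085,0.09,0],[0.7,0,0.13,0.09,0],[0.7,0.01,0.175,0.09,0],[0.7,0.03,0.215,0.09,0],[0.7,0.06,0.234,0.09,0],[0.7,0.1,0.238,0.09,0],[0.7,0.135,0.238,0.08,0],[0.7,0.148,0.238,0.06,0],[0.7,0.148,0.238,0.035,0],[0.7,0.148,0.238,0.023,0],[0.7,0.148,0.238,0.014,0],[0.7,0.148,0.238,0.009,0],[0.7,0.148,0.238,0.006,0],[0.7,0.148,0.238,0.006,0],[0.7,0.148,0.238,0.006,0]]])

```text
time: 23.0
position: [0.6174, 0.0509, 0.0294]
tool_rot: [[-0.001, 1.0, 0.001], [1.0, 0.001, -0.0], [-0.0, 0.001, -1.0]]
ft_force: [-0.4, 0.4, 0.2]
opening: 0.0517
grasp_force: 10.0
```

>>> carry_out(steps=[[[0.6,0,0,0,0],[0.3,0,0,0,0],[0,0,0,0,0],[0,0,0,0,0],[0,0,0,0.02,0],[0,0,0,0.06,0],[0,0,0,0.1,0],[0,0,0,0.15,0],[0,-0.04,0,0.18,0],[0,-0.1,0.03,0.18,0],[0,-0.15,0.07,0.18,0],[0,-0.19,0.12,0.18,0],[0,-0.22,0.17,0.18,0],[0,-0.25,0.22,0.18,0],[0,-0.28,0.27,0.18,0],[0,-0.3,0.32,0.18,0],[0,-0.3,0.36,0.18,0],[0,-0.3,0.36,0.18,0],[0,-0.3,0.36,0.18,0],[0,-0.3,0.36,0.18,0]]])

```text
time: 25.5
position: [0.3175, 0.4101, 0.2093]
tool_rot: [[0.001, 1.0, 0.0], [1.0, -0.001, -0.0], [-0.0, 0.0, -1.0]]
ft_force: [0.1, 0.1, -0.6]
opening: 0.0883
grasp_force: 0.0
```

```bash
python3 - <<'E'
from h import *
s=snapshot("top"); a=s["color"][80:320,100:420,::-1]
cv2.imwrite("pics/d.png",cv2.resize(a,(800,600)))
s2=snapshot("side"); cv2.imwrite("pics/e.png",cv2.resize(s2["color"][100:300,90:357,::-1],(800,600)))
for b in blobs(s,"yellow"): print(b[0].round(1),b[1])
E
```

```text
[240.  171.3] 1005
[230.9 243. ] 141
```

View pics/d.png

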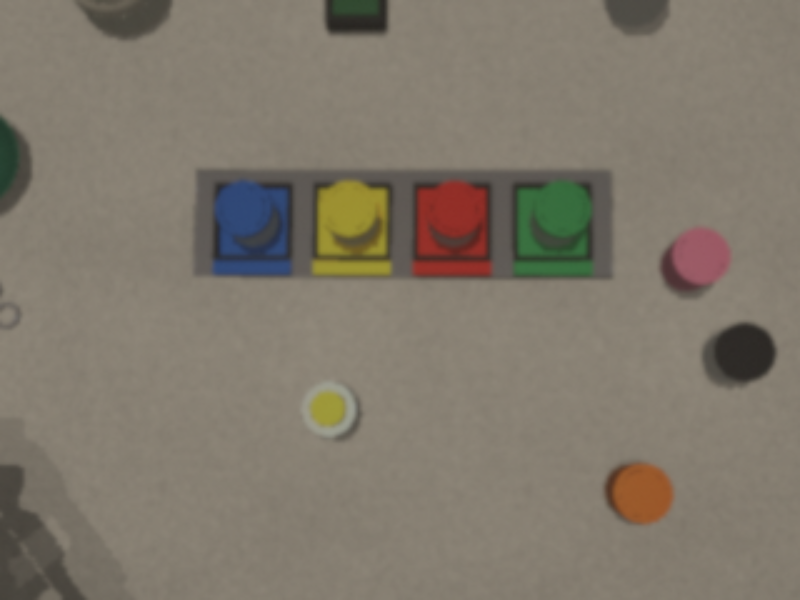

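View pics/e.png

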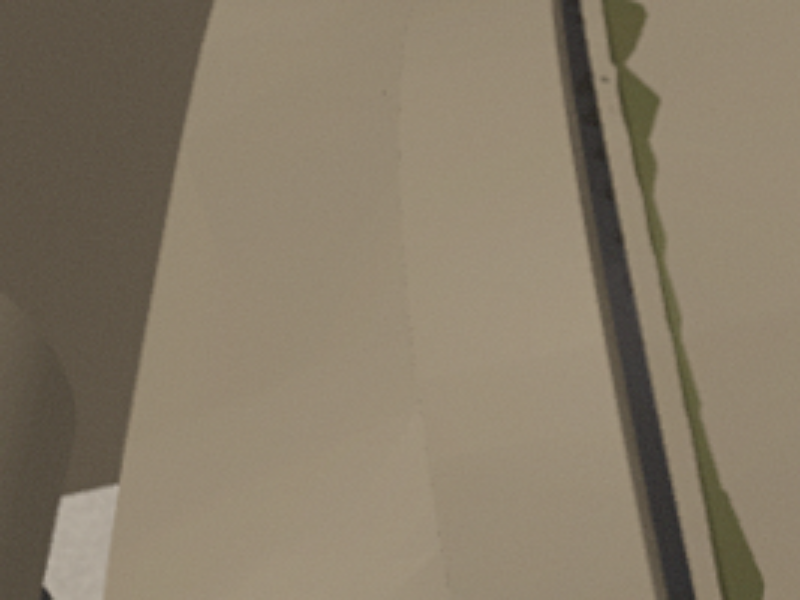

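The top picture shows all four lids in their matching bays: blue (244,209), yellow (350,209), red (455,208) and green (562,209). The jar and the black cup are where they began. The arm blocks the side view, so I'll check the offsets numerically in the top view.

```bash
python3 - <<'E'
from h import *
s=snapshot("top"); f=lambda u,v,z:onz(s,100+u/2.5,80+v/2.5,z)[:2]
for l,b in(((244,209),(253,222)),((350,209),(352.5,222)),((455,208),(452.5,222)),((562,209),(552.5,222))):
    print((f(*l,.066)-f(*b,.006)).round(4))
E
```

```text
[-0.0007 -0.0017]
[-0.0007 -0.0019]
[ 0.0002 -0.0007]
[-0.0008 -0.0013]
```

All offsets are within 2 mm, which also confirms the lids are at the seated height.

```bash
python3 -c "
from bench import *
print(job_done())"
```

```text
the job is handed in; nothing more can be done
None
```

The red, yellow, blue and green cups stand in their matching bays, each within about 2 mm of centre in the top view; the black cup and jar were not moved, and the job is handed in at about 26 s (no verdict was returned).

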